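# Overhang a frame rail for gilding

## Task

On the raised wooden board, push the longer thin wooden rail, the one with the rounded end, toward the board's right-hand edge (right as the robot sees it) until its rounded end sticks out 40 mm past that edge, which is when the pencil line across it lies over the edge, with the rail square to the edge, so that the rounded end can be gilded all round. Only push or drag it with the fingers, never pick it up or tip it, and leave everything else where it lies.

Things in the scene. Friction and masses are not known exactly. Their poses are not given: they have to be found in the camera images.
- board: Fixed thick dark-wood board on the bench, 280 mm (its x, away from the robot) by 340 mm (its y, to the robot's left) and 50 mm high, flat top 50 mm above the bench. Origin: centre of its underside. Its place and yaw vary (up to about 0.2 rad).
- board_edge (a point): Middle of the board's right-hand top edge, the edge to be overhung; 170 mm from the board's centre along its -y, 50 mm above the bench. Axes as the board: x runs along this edge, -y points outward past it.
- rail: Loose thin flat bare-wood rail, 60 mm wide (its x), 180 mm long (its y), 8 mm thick, about 60 g, flat on the board's near or far half, wholly on it. The -y end is a half round of 30 mm radius that starts pointing at the right-hand edge, within 0.25 rad of square; the +y end (tail) is cut square. A dark pencil line crosses its top 40 mm from the tip. Origin: centre of its underside, 90 mm from each end.
- rail_tip (a point): Extreme point of the rail's rounded end, on its underside; axes as the rail.
- rail_tail (a point): Middle of the rail's square-cut tail end, on its underside; axes as the rail.
- slip: Bystander: shorter plain rectangular wooden slip, 50 x 110 x 8 mm, of the same wood, lying on the other half of the board, at least 20 mm clear of the rail. Origin: centre of its underside. It must stay where it is.
- weight: Bystander: small dark steel weight with a knob, 38 mm across and 34 mm high, standing on the slip. Origin: centre of its underside. It must stay where it is.
- tray: Bystander: low open brass tray, 160 x 120 mm, 28 mm high, on the bench to the right of the board. Origin: centre of its underside. It must stay where it is.
- jar: Bystander: white ceramic cup, 72 mm across, 85 mm high, on the bench at the left. Origin: centre of its underside. It must stay where it is.
- bottle: Bystander: amber bottle, 60 mm across, 130 mm high, on the bench at the left. Origin: centre of its underside. It must stay where it is.
- brush: Bystander: brush lying on the bench to the left of the board. It must stay where it is.
- mallet: Bystander: wooden mallet lying on the bench to the right of the board, nearer the robot than the tray, head 60 x 110 x 60 mm. It must stay where it is.
Mind the look-alikes: they are no part of the job. What is shaped like the rail but blue or pink is not meant.

How it is judged:
At the end, for the whole second after the job is handed in: The rail lies at rest flat on the board with its rounded tip 40 mm (32 to 48 mm) past the right-hand edge, square to that edge within 0.12 rad (7 degrees), its sides within the board's width; every bystander is within 20 mm of where it started (y of rail_tip in the frame of board_edge between -0.048 and -0.032 m and angle between the y axis of rail and the y axis of board, either way round below 0.12 rad and x of rail in the frame of board between -0.11 and 0.11 m and height (world z) of rail between 0.046 and 0.054 m and angle between rail's own z axis and vertical below 0.05 rad and linear speed of rail below 0.01 m/s and distance of each of slip, weight, tray, jar, bottle, brush, mallet from where it was at the start of the episode below 0.02 m); the robot touches nothing.
It fails at once if the rail is lifted or tipped, or falls off the board (height (world z) of rail above 0.062 m or height (world z) of rail below 0.035 m or angle between rail's own z axis and vertical above 0.25 rad).
It fails at once if a bystander is moved more than 20 mm (distance of any of slip, weight, tray, jar, bottle, brush, mallet from where it was at the start of the episode above 0.02 m).
It also fails if it takes over 58 s, if anything falls off the work surface, if the arm or the gripper's body presses on something with over 40 N, if the wrist force passes 120 N, or if a joint passes its speed limit or range.

## Robot

A 6-joint arm with a two-finger parallel gripper is mounted at the origin on the work surface. World frame = base frame: x ahead of the robot, y to its left, z up, the work surface at z = 0. Lengths are in m, angles in rad, forces in N, time in s.
With the tool pointing down it reaches from about 0.325 to 0.9 m from the base axis. Payload 6.1 kg.
Tool frame: the origin (TCP) lies on the mounting face of the last link; the fingertips stand 182 mm ahead of it and the grasp point (between the pads) lies 164 mm ahead of it; z points along the fingers, y is the line along which they close (so a half turn about z gives the same grasp; the last joint's range is limited). The gripper opens to 87 mm and grips with 3 to 60 N. Pads are 19 mm wide; open, the fingers measure 117 mm over their backs; the gripper's body (75 mm by 190 mm) begins 51 mm behind the grasp point.
Start: joints at [1.057, 0.22, 1.526, -0, 1.395, -0.126], TCP at [0.236, 0.579, 0.405] pointing down, gripper open.
Joint ranges: [-2.98, 2.98], [-0.91, 2.08], [0.09, 2.57], [-1.24, 4.39], [0.2, 2.65], [-2.68, 2.68]. Speed limits (rad/s): [2.57, 2.57, 3.01, 3.14, 3.14, 3.14].

## Interface

Orientations are given as a rotation vector (axis times angle).
In Python, from plant import arm gives the robot as it stands.
- The arm moves only by the tool move_arm, never from a script. Its argument "commands" is a list of rows, each a list of 7 numbers: the shift along the tool's x, y, z each as a share of 0.5 m, from -1 to 1, then the turn, a rotation vector about the tool's x, y, z each as a share of 90 degrees, from -1 to 1, then the closure, from 0 (fully open) to 1 (shut). In form: [[x, y, z, wx, wy, wz, gripper], ...]. A call has 1 to 8 rows; each row is the pose to reach, as a shift and turn from the pose commanded when the call began, along the tool's axes at that moment; what a row does not reach only later rows make up. A row lasts 1/12 s, in which the tool goes at most 41.7 mm and 7.16 degrees, less where a joint would pass 70% of its speed; a pose out of reach is approached as far as the arm can. A call with a number of a shift or a turn outside -1 to 1 is refused whole. A call with a gripper value outside its range is refused whole. The fingers move at their own pace and stop on an object; "squeeze" is the grip in N (left out, the last holds). Time passes only in rows, so rows that repeat a pose let the fingers close. It gives the time, the measured TCP pose, the force, the opening and the grip force at its end, in the units of the state.
- arm.state(): the state, without advancing time (a new reading comes with each control period).
- arm.capture(name): name is "scene" or "top"; returns a dict with "pixels" (384x512x3 uint8, red, green, blue), "depth" (384x512 float32, m along the optical axis (not along the pixel's ray), 0 where there is no reading), "K" (3x3 intrinsics, pixels), "rvec" (rotation vector, rad) and "tvec" (3), from world to camera coordinates, as OpenCV has them. Camera axes: x right, y down, z forward; pixel columns grow to the right and rows downward; lengths in m; the calibration is good to about 2 mm. A picture is of the moment at which its call begins.
- arm.finish_job(): hands the job in; it is judged then, once.
The state is a dict: "time": time; "qpos": joint angles; "joint_vel": joint speeds; "effort": joint torques, N m; "tool_pos": TCP position; "tcp_rot": TCP orientation; "force": force on the tool from outside, world axes, zero at the start; "moment": the same for the moment, N m; "finger_gap": finger opening in m; "grasp_force": force on a finger pad.
Only numpy, scipy, OpenCV 4.12 (cv2) and the standard library are available. Lean on these libraries where they do the work, as an engineer would, in place of code of your own. Each camera call takes 0.05 s, during which the arm holds its last target. There are 200 camera calls.

## Working session

There is one attempt and no reset: what is moved stays moved. The work goes in short steps, Python scripts to look and compute and a tool call to move; the robot and the scene stay as the last step left them, time stands still between calls to the robot, and variables do not carry over. Pictures are saved under pics/ and viewed, at most 10 in all, crops included, and the job is handed in when it is done.

Besides the shell and the picture viewer there is one more tool, called in YAML: its name, and indented under it one key for each argument. move_arm: Moves the arm, as the interface text tells. Shift numbers are shares of 0.5 m and turn numbers shares of 90 degrees, none past 1 either way. Its arguments: {"type":"object","properties":{"commands":{"type":"array","items":{"type":"array","items":{"type":"number"}}},"squeeze":{"type":"number"}},"required":["commands"]}

```bash
mkdir -p pics; cat > h.py <<'E'
import numpy as np, cv2
from plant import arm
def cap(n,f):
    c=arm.capture(n); cv2.imwrite(f,cv2.cvtColor(c['pixels'],cv2.COLOR_RGB2BGR)); return c
def ray(c,uv,z):
    uv=np.atleast_2d(np.asarray(uv,float))
    R=cv2.Rodrigues(np.array(c['rvec'],float))[0]; t=np.array(c['tvec'],float).ravel()
    d=(np.linalg.inv(np.array(c['K']))@np.c_[uv,np.ones(len(uv))].T).T@R
    o=-R.T@t
    return o+d*((z-o[2])/d[:,2])[:,None]
E
python3 - <<'E'
from h import *
import pickle
a=cap('top','pics/t0.png');b=cap('scene','pics/s0.png')
pickle.dump((a,b),open('c0.pkl','wb'))
print(arm.state())
E
```

```text
{'time': 0.1, 'qpos': array([ 1.05690507e+00,  2.21162425e-01,  1.52748289e+00,  5.08794532e-06,
        1.39471970e+00, -1.26109469e-01]), 'joint_vel': array([ 0.00080326, -0.00140602, -0.00127941,  0.00058092, -0.00103741,
       -0.00164783]), 'effort': array([ 2.04053875e-03, -4.95948780e+01, -3.88516653e+01,  7.02469843e-02,
        5.17025718e-02, -7.95248138e-05]), 'tool_pos': array([0.23622449, 0.5783802 , 0.40374429]), 'tcp_rot': array([-6.05209646e-01, -3.08217230e+00,  2.63974957e-03]), 'force': array([ 0.53311797,  0.21060594, -0.07305823]), 'moment': array([-0.00579273,  0.01820615, -0.02137458]), 'grasp_force': 0.0, 'finger_gap': 0.0874214484326808}
```

View pics/t0.png

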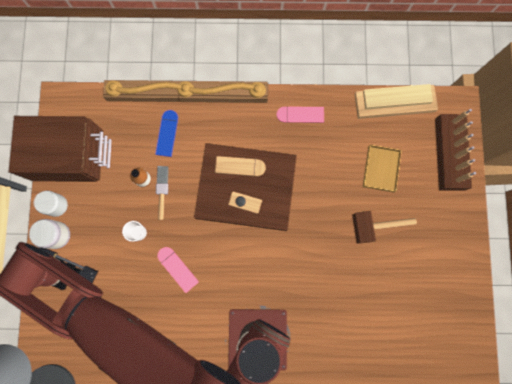

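View pics/s0.png

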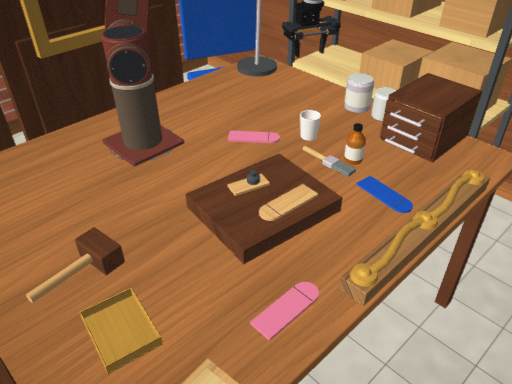

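The top view shows the dark board at (195–296, 144–229). The candidates are:
- **Bare-wood rail**: rounded right end with a line, at (216–266, 155–177).
- **Slip with weight**: at (230–262, 192–213).
- **Blue look-alike**: at (167,133).
- **Pink look-alikes**: at (300,114) and (178,270).

Only the first is bare wood with a rounded end, so it is the rail. In the scene view it is at (260–318, 185–220).

```bash
cat > m.py <<'E'
from h import *
def measure(c,top=True,seed=None):
    im=c['pixels']; hsv=cv2.cvtColor(im,cv2.COLOR_RGB2HSV)
    u,v=np.meshgrid(np.arange(512),np.arange(384))
    P=ray(c,np.c_[u.ravel(),v.ravel()],0.058).reshape(384,512,3)
    V=hsv[...,2]
    return hsv,V,P
def light(c,ctr,r=0.14):
    hsv,V,P=measure(c)
    m=((V>165)&(hsv[...,1]>60)&(hsv[...,0]<30)&(np.hypot(P[...,0]-ctr[0],P[...,1]-ctr[1])<r)).astype(np.uint8)
    n,l,s,_=cv2.connectedComponentsWithStats(m)
    return [(l==i).astype(np.uint8) for i in range(1,n) if s[i,4]>60]
E
python3 - <<'E'
from m import *
import pickle
a,b=pickle.load(open('c0.pkl','rb'))
for n,c in(('top',a),('scene',b)):
    px={'top':[(195,219),(206,144),(296,154),(288,229)],'scene':[(188,203),(279,157),(340,203),(247,236)]}[n]
    print(n,'board corners',ray(c,px,0.05).round(3).tolist())
    o=ray(c,px,0.05).mean(0)
    for m in light(c,o,0.2):
        cn=max(cv2.findContours(m,0,1)[0],key=cv2.contourArea)
        W=ray(c,cn[:,0,:],0.058)[:,:2].astype(np.float32)
        r=cv2.minAreaRect(W); print(m.sum(),np.round(r[0],3),np.round(r[1],3),r[2],cv2.boundingRect(cn))
cv2.imwrite('pics/crop.png',np.hstack([cv2.resize(cv2.cvtColor(x,cv2.COLOR_RGB2BGR),(400,400),interpolation=2) for x in(a['pixels'][130:240,190:300],b['pixels'][140:260,185:345][:, 20:140])]))
# board mask corners
for c in(a,b):
    hsv,V,P=measure(c); P=ray(c,np.argwhere(V>=0)[:,::-1],0.05).reshape(384,512,3)
    print(hsv[190,215] if c is a else hsv[215,215], hsv[250,250])
E
```

```text
top board corners [[0.419, 0.228, 0.05], [0.696, 0.196, 0.05], [0.662, -0.136, 0.05], [0.387, -0.106, 0.05]]
815 [0.71  0.025] [0.277 0.059] 83.2852783203125 (214, 133, 76, 20)
202 [0.588 0.228] [0.025 0.141] 81.51422882080078 (191, 154, 12, 38)
799 [0.614 0.068] [0.182 0.061] 85.74541473388672 (215, 156, 51, 20)
167 [ 0.575 -0.138] [0.029 0.103] 89.60969543457031 (293, 163, 9, 29)
356 [0.482 0.05 ] [0.112 0.052] 74.10968017578125 (229, 192, 33, 21)
125 [ 0.486 -0.132] [0.03  0.061] 78.4593276977539 (291, 194, 11, 16)
222 [0.387 0.119] [0.154 0.034] 84.86065673828125 (204, 222, 44, 11)
297 [0.364 0.025] [0.042 0.167] 0.5695264935493469 (228, 229, 48, 13)
scene board corners [[0.425, -0.123, 0.05], [0.444, 0.217, 0.05], [0.715, 0.175, 0.05], [0.633, -0.096, 0.05]]
627 [0.382 0.048] [0.242 0.054] 87.3535385131836 (195, 156, 65, 33)
70 [0.543 0.227] [0.04  0.031] 1.9185209274291992 (299, 163, 15, 9)
331 [0.482 0.047] [0.113 0.056] 76.54122924804688 (228, 174, 42, 22)
94 [0.639 0.211] [0.026 0.074] 71.39547729492188 (318, 175, 18, 16)
936 [0.615 0.066] [0.186 0.062] 86.01431274414062 (259, 184, 59, 37)
385 [0.74 0.02] [0.191 0.026] 82.92047119140625 (277, 215, 58, 32)
[  8 131 105] [ 12 143 189]
[ 10 152  94] [ 10 142  54]
```

View pics/crop.png

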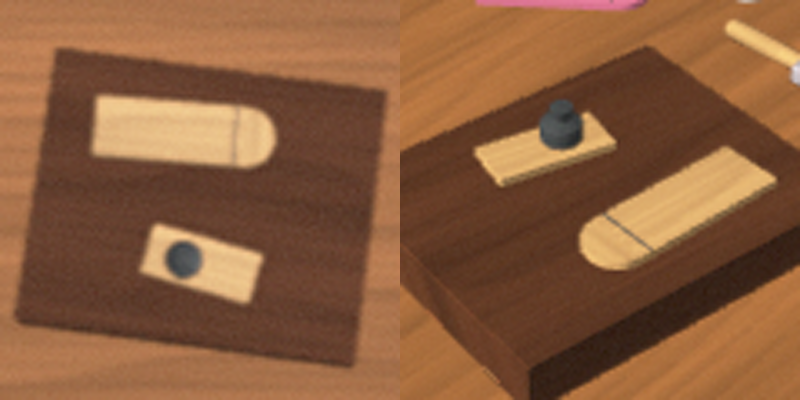

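The crop confirms the rail: rounded end and pencil line. It sits on the far half with its tip to the right. The slip and weight are on the near half. Next I'll fit the board edges and check heights.

```bash
cat >> m.py <<'E'
def edge_right(c,p=(0.387,-0.106),q=(0.662,-0.136)):
    """subpixel fit of the right-hand top edge near p-q (world), from the top view"""
    hsv,_,_=measure(c); V=cv2.GaussianBlur(hsv[...,2],(0,0),1.0).astype(np.float32)
    R=np.array(c['rvec'],float);p=np.array(p);q=np.array(q);t=(q-p)/np.linalg.norm(q-p);n=np.array([t[1],-t[0]])
    pts=[]; off=np.arange(-.02,.02,.001)
    for s in np.linspace(.1,.9,25):
        w=p+s*(q-p)+off[:,None]*n
        uv=cv2.projectPoints(np.c_[w,np.full(len(w),.05)],R,np.array(c['tvec'],float),np.array(c['K'],float),None)[0].reshape(-1,2).astype(np.float32)
        g=np.gradient(cv2.remap(V,uv[:,:1],uv[:,1:],cv2.INTER_LINEAR)[:,0])
        pts.append(w[np.argmax(abs(g))])
    vx,vy,x,y=cv2.fitLine(np.array(pts,np.float32),cv2.DIST_HUBER,0,.01,.01).ravel()
    s=np.sign(vx); return np.array([x,y]),np.array([vx,vy])*s
def rail(c):
    for m in light(c,(.6,0),.3):
        cn=max(cv2.findContours(m,0,1)[0],key=cv2.contourArea)
        W=ray(c,cn[:,0,:],0.058)[:,:2].astype(np.float32)
        (ct,d,ang)=cv2.minAreaRect(W)
        if .16<max(d)<.2 and .05<min(d)<.075:
            ang=np.radians(ang+(0 if d[0]>d[1] else 90)); ax=np.array([np.cos(ang),np.sin(ang)])
            return np.array(ct),ax*np.sign(ax[1]),d
E
python3 - <<'E'
from m import *
import pickle
a,b=pickle.load(open('c0.pkl','rb'))
e,t=edge_right(a); n=np.array([t[1],-t[0]])  # outward (-y)
print('edge',e,t,'yaw',np.arctan2(t[1],t[0]))
for g in ((.419,.228),(.696,.196)),((.387,-.106),(.419,.228)),((.662,-.136),(.696,.196)):
    ee,tt=edge_right(a,*g); print(ee,np.arctan2(tt[1],tt[0]))
for c in(a,b):
    ct,ax,d=rail(c); tip=ct-.09*ax; tail=ct+.09*ax
    print(ct,'tip',tip,'tail',tail,d,'rel ang',np.arctan2(ax[0]*n[1]-ax[1]*n[0],-ax@n),'tip past',(tip-e)@n)
    D=c['depth']; u,v=cv2.projectPoints(np.r_[ct,.058][None],np.array(c['rvec'],float),np.array(c['tvec'],float),np.array(c['K'],float),None)[0].ravel().round().astype(int)
    R=cv2.Rodrigues(np.array(c['rvec'],float))[0]; pc=np.linalg.inv(c['K'])@[u,v,1]*D[v,u]; print('depth point',R.T@(pc-np.array(c['tvec']).ravel()))
R=cv2.Rodrigues(arm.state()['tcp_rot'])[0]; print(R.round(3))
E
```

```text
edge [ 0.53015184 -0.12020826] [ 0.99241126 -0.12296305] yaw -0.123275034
[0.5470856  0.21904168] -0.12806837
[0.3982858  0.05583389] 1.450396
[0.68469054 0.05513752] 1.4485221
[0.61446112 0.06834284] tip [ 0.60778418 -0.02140914] tail [0.62113807 0.15809482] (0.18169648945331573, 0.061388272792100906) rel ang 0.0490185191191715 tip past -0.10759526263603142
depth point [0.61214519 0.06891036 0.0635808 ]
[0.61513197 0.06561971] tip [ 0.60887632 -0.02416262] tail [0.62138763 0.15540204] (0.1856139451265335, 0.06174147129058838) rel ang 0.053711674750163675 tip past -0.10499696878899195
depth point [0.61657787 0.06390187 0.05907088]
[[-0.926  0.378 -0.001]
 [ 0.378  0.926 -0.002]
 [ 0.    -0.002 -1.   ]]
```

Measured values:
- Board yaw is about -0.123 rad and the rail is 0.05 rad off square.
- The tip is 107 mm short of the edge, so the push is about 147 mm.
- Sizes and heights agree with the given figures.

I'll bring the half-closed fingers behind the tail.

move_arm:
  commands:
    - [-1,-0.43,0,0,0,0.831,0.65]
    - [-1,-0.43,0,0,0,0.831,0.65]
    - [-1,-0.43,0,0,0,0.831,0.65]
    - [-1,-0.43,0,0,0,0.831,0.65]
    - [-1,-0.43,0,0,0,0.831,0.65]
    - [-1,-0.43,0,0,0,0.831,0.65]
    - [-1,-0.43,0,0,0,0.831,0.65]
    - [-1,-0.43,0,0,0,0.831,0.65]

```text
time: 0.77
tool_pos: [0.4709, 0.3392, 0.4044]
tcp_rot: [-2.016, -2.409, 0.001]
force: [0.5, 0.7, 0.8]
finger_gap: 0.0416
grasp_force: 0.0
```

```bash
cat > go.py <<'E'
import sys
from h import *
x,y,z,yaw=map(float,sys.argv[1:5])  # target TCP and angle of tool y (rad)
s=arm.state(); R=cv2.Rodrigues(s['tcp_rot'])[0]; p=s['tool_pos']
T=np.column_stack([[np.sin(yaw)*-1,np.cos(yaw),0],[np.cos(yaw),np.sin(yaw),0],[0,0,-1]])
print('t',round(s['time'],2),'tcp',p.round(4),'ytool',np.arctan2(R[1,1],R[0,1]).round(4),'F',s['force'].round(2),'gap',s['finger_gap'].round(4))
print('shift',(R.T@(np.array([x,y,z])-p)/.5).round(4),'turn',(cv2.Rodrigues(R.T@T)[0].ravel()/(np.pi/2)).round(4))
E
python3 go.py .6246 .1873 .30 -.123
```

```text
Traceback (most recent call last):
  File "go.py", line 6, in <module>
    print('t',round(s['time'],2),'tcp',p.round(4),'ytool',np.arctan2(R[1,1],R[0,1]).round(4),'F',s['force'].round(2),'gap',s['finger_gap'].round(4))
                                                                                                                           ^^^^^^^^^^^^^^^^^^^^^
AttributeError: 'float' object has no attribute 'round'
```

```bash
sed -i "s/s\['finger_gap'\].round(4)/s['finger_gap']/" go.py; python3 go.py .6246 .1873 .30 -.123
```

```text
t 0.77 tcp [0.4709 0.3392 0.4044] ytool 0.1769 F [0.46 0.71 0.8 ] gap 0.04160313851261813
shift [-0.353   0.2492  0.2087] turn [-3.00e-04  1.00e-04  1.91e-01]
```

move_arm:
  commands:
    - [-0.353,0.249,0,0,0,0.19,0.65]
    - [-0.353,0.249,0,0,0,0.19,0.65]
    - [-0.353,0.249,0,0,0,0.19,0.65]
    - [-0.353,0.249,0,0,0,0.19,0.65]
    - [-0.353,0.249,0.209,0,0,0.19,0.65]
    - [-0.353,0.249,0.209,0,0,0.19,0.65]
    - [-0.353,0.249,0.209,0,0,0.19,0.65]
    - [-0.353,0.249,0.209,0,0,0.19,0.65]

```text
time: 1.43
tool_pos: [0.6231, 0.187, 0.2913]
tcp_rot: [-2.344, -2.082, 0.018]
force: [-1.9, -0.6, -1.7]
finger_gap: 0.0307
grasp_force: 0.0
```

```bash
python3 go.py .6246 .1873 .245 -.123; python3 -c "
from m import *
c=cap('scene','pics/s1.png'); cv2.imwrite('pics/s1c.png',cv2.resize(cv2.imread('pics/s1.png')[100:260,180:380],(800,600)))"
```

```text
t 1.43 tcp [0.6231 0.187  0.2913] ytool -0.1183 F [-1.87 -0.6  -1.75] gap 0.030730909259163
shift [0.0013 0.004  0.0925] turn [-0.0078  0.003   0.003 ]
```

View pics/s1c.png

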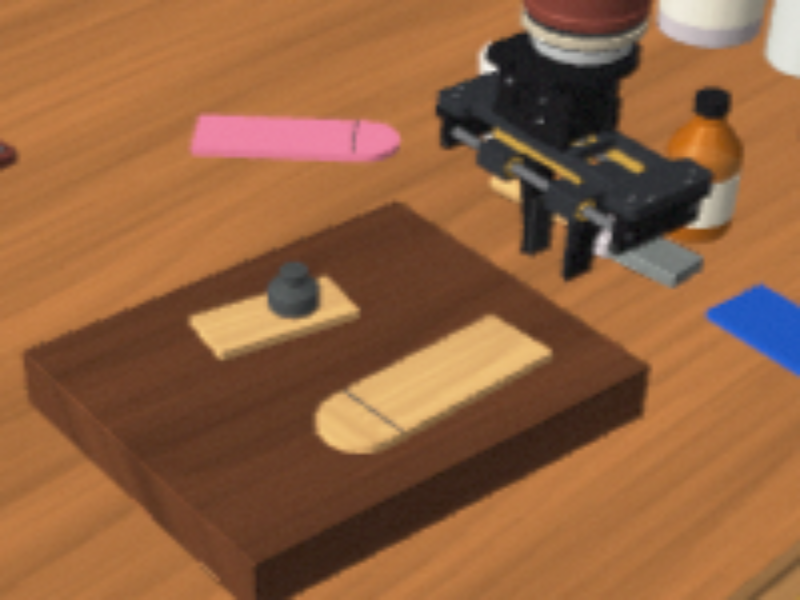

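The fingers hang about 60 mm above the board, just behind the rail's tail at crop (490–550, 320–360). I'll let the arm settle, then lower it.

move_arm:
  commands:
    - [0,0,0,0,0,0,0.65]
    - [0,0,0,0,0,0,0.65]
    - [0,0,0.08,0,0,0,0.65]
    - [0,0,0.08,0,0,0,0.65]
    - [0,0,0.08,0,0,0,0.65]
    - [0,0,0.08,0,0,0,0.65]
    - [0,0,0.08,0,0,0,0.65]
    - [0,0,0.08,0,0,0,0.65]

```text
time: 2.15
tool_pos: [0.6254, 0.1904, 0.263]
tcp_rot: [2.344, 2.089, 0.006]
force: [-0.6, -0.7, 1.1]
finger_gap: 0.0304
grasp_force: 0.0
```

```bash
python3 go.py .6246 .1873 .236 -.123
```

```text
t 2.15 tcp [0.6254 0.1904 0.263 ] ytool -0.1151 F [-0.56 -0.67  1.11] gap 0.030420267289003475
shift [-0.0065 -0.0011  0.0541] turn [ 0.0025 -0.0008  0.005 ]
```

move_arm:
  commands:
    - [-0.006,0,0.025,0,0,0.005,0.65]
    - [-0.006,0,0.048,0,0,0.005,0.65]
    - [-0.006,0,0.048,0,0,0.005,0.65]
    - [-0.006,0,0.048,0,0,0.005,0.65]
    - [-0.006,0,0.048,0,0,0.005,0.65]
    - [-0.006,0,0.048,0,0,0.005,0.65]

```text
time: 2.65
tool_pos: [0.6244, 0.187, 0.2363]
tcp_rot: [2.354, 2.08, 0.0]
force: [-0.3, -0.5, -0.8]
finger_gap: 0.0303
grasp_force: 0.0
```

```bash
python3 go.py .6246 .1873 .235 -.123
```

```text
t 2.65 tcp [0.6244 0.187  0.2363] ytool -0.1234 F [-0.32 -0.49 -0.82] gap 0.030263393259392226
shift [0.0006 0.0004 0.0026] turn [ 0.0001 -0.     -0.0002]
```

Fingertips are at 54 mm, square and centred behind the tail. I'll lower by 1 mm more and push slowly.

move_arm:
  commands:
    - [0,0,0.003,0,0,0,0.65]
    - [-0.02,0,0.003,0,0,0,0.65]
    - [-0.035,0,0.003,0,0,0,0.65]
    - [-0.05,0,0.003,0,0,0,0.65]
    - [-0.065,0,0.003,0,0,0,0.65]
    - [-0.08,0,0.003,0,0,0,0.65]
    - [-0.095,0,0.003,0,0,0,0.65]
    - [-0.1,0,0.003,0,0,0,0.65]

```text
time: 3.32
tool_pos: [0.618, 0.136, 0.2348]
tcp_rot: [2.355, 2.079, -0.0]
force: [0.4, -0.6, -1.9]
finger_gap: 0.0304
grasp_force: 0.2
```

move_arm:
  commands:
    - [-0.015,0,0,0,0,0,0.65]
    - [-0.03,0,0,0,0,0,0.65]
    - [-0.045,0,0,0,0,0,0.65]
    - [-0.06,0,0,0,0,0,0.65]
    - [-0.075,0,0,0,0,0,0.65]
    - [-0.09,0,0,0,0,0,0.65]
    - [-0.1,0,0,0,0,0,0.65]
    - [-0.1,0,0,0,0,0,0.65]

```text
time: 3.98
tool_pos: [0.6119, 0.0866, 0.2347]
tcp_rot: [2.355, 2.079, -0.001]
force: [-1.1, -0.1, 1.1]
finger_gap: 0.0303
grasp_force: 0.0
```

```bash
cat > look.py <<'E'
import sys
from m import *
c=cap('scene',sys.argv[1]); a=cap('top','pics/tt.png')
e=np.array([.53015,-.12021]); t=np.array([np.cos(.123),-np.sin(.123)]); n=np.array([t[1],-t[0]])
print({k:np.round(arm.state()[k],4) for k in('time','tool_pos','force')})
for v in(a,c):
    r=rail(v)
    if r: 
        ct,ax,d=r; print(ct,d,'rel',np.arcsin(ax[0]*n[1]-ax[1]*n[0]),'past',(ct-.09*ax-e)@n,'tail s',(ct+.09*ax-e)@n, 'lat',(ct+.09*ax-e)@t)
p=arm.state()['tool_pos'][:2]; print('tool s',(p-e)@n,'lat',(p-e)@t)
cv2.imwrite(sys.argv[1],cv2.resize(cv2.imread(sys.argv[1])[100:280,160:360],(667,600)))
E
python3 look.py pics/s2.png
```

```text
{'time': np.float64(4.0833), 'tool_pos': array([0.6119, 0.0874, 0.2347]), 'force': array([-0.0378,  0.3987, -0.6593])}
[ 0.59981155 -0.01584448] (0.18321916460990906, 0.06224897503852844) rel 0.006846894846466549 past -0.022125934557309872 tail s -0.20212171537657936 lat 0.055714432290084055
tool s -0.2161041558411047 lat 0.055623512363821105
```

View pics/s2.png

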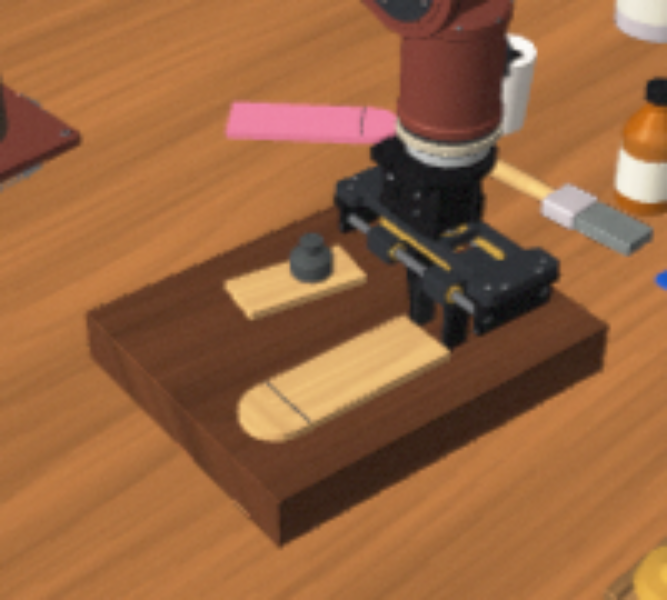

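The rail is now square and its tip is about 22–26 mm short of the edge. The slip and weight are untouched. I'll push another 55 mm, then measure again.

move_arm:
  commands:
    - [-0.015,0,0,0,0,0,0.65]
    - [-0.03,0,0,0,0,0,0.65]
    - [-0.045,0,0,0,0,0,0.65]
    - [-0.06,0,0,0,0,0,0.65]
    - [-0.075,0,0,0,0,0,0.65]
    - [-0.09,0,0,0,0,0,0.65]
    - [-0.1,0,0,0,0,0,0.65]
    - [-0.108,0,0,0,0,0,0.65]

```text
time: 4.75
tool_pos: [0.6052, 0.0333, 0.2347]
tcp_rot: [-2.355, -2.08, 0.0]
force: [-0.4, 0.4, -0.5]
finger_gap: 0.0305
grasp_force: 0.2
```

move_arm:
  commands:
    - [-0.002,0,0,0,0,0,0.65]
    - [-0.002,0,0,0,0,0,0.65]
    - [-0.002,0,0,0,0,0,0.65]

```text
time: 5.0
tool_pos: [0.6052, 0.0332, 0.2348]
tcp_rot: [2.354, 2.08, 0.0]
force: [0.8, -0.3, 0.8]
finger_gap: 0.0306
grasp_force: 0.0
```

```bash
python3 look.py pics/s3.png
```

```text
{'time': np.float64(5.1), 'tool_pos': array([0.6052, 0.0334, 0.2348]), 'force': array([ 0.4694, -0.5056,  0.3864])}
tool s -0.1616789165024259 lat 0.05564935585052826
```

View pics/s3.png

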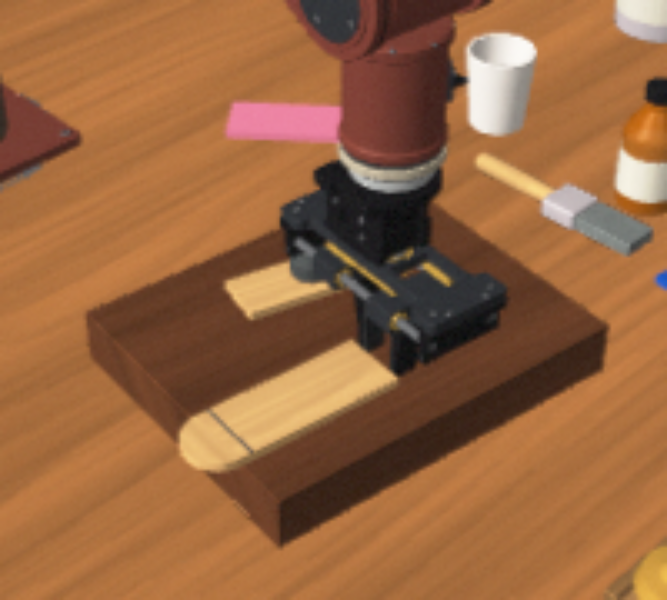

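The tip is over the edge, but the pencil line at crop (209,411)–(252,455) is still slightly inside it. I'll measure the line and the tip.

```bash
python3 - <<'E'
from m import *
c=arm.capture('scene'); a=arm.capture('top')
e=np.array([.53015,-.12021]); t=np.array([np.cos(.123),-np.sin(.123)]); n=np.array([t[1],-t[0]])
L=np.array([.0556]) 
def prof(v,lat,s0,s1,z=.058):
    s=np.arange(s0,s1,.001); out=0
    for l in lat:
        w=e+l*t+s[:,None]*n
        uv=cv2.projectPoints(np.c_[w,np.full(len(w),z)],np.array(v['rvec'],float),np.array(v['tvec'],float),np.array(v['K'],float),None)[0].reshape(-1,2).astype(np.float32)
        out=out+cv2.remap(v['pixels'].astype(np.float32),uv[:,:1],uv[:,1:],1)[:,0]/len(lat)
    return s,out
for k,v in(('scene',c),('top',a)):
    s,o=prof(v,np.arange(.036,.076,.004),-.03,.02); g=o.sum(1)
    d=np.clip(np.median(g)-g-20,0,None); print(k,'line s',(s*d).sum()/d.sum(),s[np.argmin(g)])
    s,o=prof(v,np.arange(.052,.060,.002),.005,.055); 
    print([(round(x*1e3),*q.astype(int)) for x,q in zip(s[::3],o[::3])])
e2,t2=edge_right(a,(.387,-.1025),(.535,-.1208)); print('near part of edge s offset',(e2-e)@n)
# scene view: the edge beside the rail, z=.05
for lat in([-.1,-.08,-.06,-.04,-.02],[.1,.11,.12]):
    s,o=prof(c,lat,-.02,.02,.05); print([int(x) for x in o.sum(1)[::2]])
E
```

```text
scene line s -0.009883801746393129 -0.009999999999999981
[(5, np.int64(228), np.int64(181), np.int64(115)), (8, np.int64(224), np.int64(176), np.int64(111)), (11, np.int64(222), np.int64(173), np.int64(110)), (14, np.int64(226), np.int64(179), np.int64(113)), (17, np.int64(232), np.int64(187), np.int64(119)), (20, np.int64(236), np.int64(191), np.int64(121)), (23, np.int64(234), np.int64(190), np.int64(119)), (26, np.int64(233), np.int64(187), np.int64(117)), (29, np.int64(236), np.int64(192), np.int64(121)), (32, np.int64(223), np.int64(172), np.int64(105)), (35, np.int64(185), np.int64(125), np.int64(72)), (38, np.int64(169), np.int64(110), np.int64(62)), (41, np.int64(166), np.int64(108), np.int64(59)), (44, np.int64(165), np.int64(108), np.int64(60)), (47, np.int64(164), np.int64(107), np.int64(60)), (50, np.int64(165), np.int64(106), np.int64(60)), (53, np.int64(163), np.int64(106), np.int64(60))]
top line s -0.009832158879400671 -0.00899999999999998
[(5, np.int64(238), np.int64(199), np.int64(142)), (8, np.int64(235), np.int64(195), np.int64(139)), (11, np.int64(235), np.int64(
[... 280 characters left out ...]
, np.int64(227), np.int64(177), np.int64(125)), (32, np.int64(200), np.int64(145), np.int64(100)), (35, np.int64(181), np.int64(123), np.int64(83)), (38, np.int64(175), np.int64(116), np.int64(77)), (41, np.int64(177), np.int64(119), np.int64(79)), (44, np.int64(175), np.int64(119), np.int64(77)), (47, np.int64(178), np.int64(122), np.int64(81)), (50, np.int64(177), np.int64(121), np.int64(80)), (53, np.int64(177), np.int64(120), np.int64(78))]
near part of edge s offset -0.0003110894461837114
[201, 200, 200, 201, 202, 202, 204, 203, 204, 210, 230, 227, 222, 222, 221, 219, 218, 219, 218, 216]
[198, 200, 202, 200, 198, 199, 196, 195, 198, 211, 225, 225, 221, 221, 219, 218, 217, 215, 213, 217]
```

Both views put the line 9.8 mm inside the edge. I'll push about 10 mm more, gently.

move_arm:
  commands:
    - [-0.004,0,0,0,0,0,0.65]
    - [-0.008,0,0,0,0,0,0.65]
    - [-0.012,0,0,0,0,0,0.65]
    - [-0.016,0,0,0,0,0,0.65]
    - [-0.02,0,0,0,0,0,0.65]
    - [-0.02,0,0,0,0,0,0.65]
    - [-0.02,0,0,0,0,0,0.65]
    - [-0.02,0,0,0,0,0,0.65]

```text
time: 5.87
tool_pos: [0.6039, 0.0231, 0.2347]
tcp_rot: [2.354, 2.08, -0.0]
force: [1.0, 0.3, 0.6]
finger_gap: 0.0304
grasp_force: 0.0
```

```bash
cat > line.py <<'E'
from m import *
c=arm.capture('scene'); a=arm.capture('top')
e=np.array([.53015,-.12021]); t=np.array([np.cos(.123),-np.sin(.123)]); n=np.array([t[1],-t[0]])
for v in(c,a):
  for lat in(np.arange(.034,.054,.004),np.arange(.058,.078,.004)):
    s=np.arange(-.03,.02,.0005); g=0
    for l in lat:
        w=e+l*t+s[:,None]*n
        uv=cv2.projectPoints(np.c_[w,np.full(len(w),.058)],np.array(v['rvec'],float),np.array(v['tvec'],float),np.array(v['K'],float),None)[0].reshape(-1,2).astype(np.float32)
        g=g+cv2.remap(v['pixels'].astype(np.float32),uv[:,:1],uv[:,1:],1)[:,0].sum(1)/len(lat)
    d=np.clip(np.median(g)-g-20,0,None); print('lat',lat.mean(),'line s mm',1e3*(s*d).sum()/d.sum())
p=arm.state()['tool_pos'][:2]; print('tool s',(p-e)@n)
E
python3 line.py
```

```text
lat 0.04200000000000001 line s mm -0.4924122369578087
lat 0.06599999999999999 line s mm -0.24413068746040223
lat 0.04200000000000001 line s mm 0.14923041510857257
lat 0.06599999999999999 line s mm -0.15018208289948815
tool s -0.1514096346482658
```

The line is on the edge within 0.5 mm and square. I'll back straight off, then lift clear.

move_arm:
  commands:
    - [0.01,0,0,0,0,0,0.65]
    - [0.03,0,0,0,0,0,0.65]
    - [0.05,0,0,0,0,0,0.65]
    - [0.06,0,-0.05,0,0,0,0.65]
    - [0.06,0,-0.12,0,0,0,0.65]
    - [0.06,0,-0.2,0,0,0,0.65]
    - [0.06,0,-0.26,0,0,0,0.65]
    - [0.06,0,-0.3,0,0,0,0.65]

```text
time: 6.63
tool_pos: [0.6083, 0.0544, 0.3893]
tcp_rot: [2.35, 2.079, 0.006]
force: [0.5, 0.1, -0.9]
finger_gap: 0.0304
grasp_force: 0.0
```

move_arm:
  commands:
    - [0,0,0,0,0,0,0.65]
    - [0,0,0,0,0,0,0.65]
    - [0,0,0,0,0,0,0.65]
    - [0,0,0,0,0,0,0.65]

```text
time: 6.97
tool_pos: [0.6071, 0.0536, 0.3826]
tcp_rot: [-2.352, -2.079, 0.004]
force: [0.4, -0.8, -0.6]
finger_gap: 0.0303
grasp_force: 0.0
```

```bash
python3 line.py; python3 look.py pics/s4.png
```

```text
lat 0.04200000000000001 line s mm -0.4789663724497342
lat 0.06599999999999999 line s mm -0.1983461886287823
lat 0.04200000000000001 line s mm 0.06712290636466074
lat 0.06599999999999999 line s mm -0.4271004903918717
tool s -0.18161798053560624
{'time': np.float64(7.1667), 'tool_pos': array([0.6074, 0.0531, 0.3833]), 'force': array([-0.386 ,  0.107 , -0.1153])}
tool s -0.1814623339751444 lat 0.05538596203360544
```

View pics/s4.png

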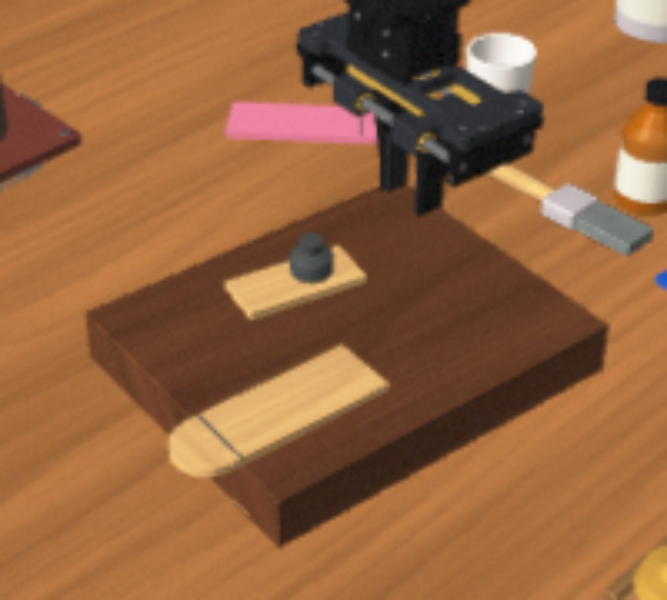

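The pencil line, at crop (200,416)–(243,458), lies over the edge. The slip and weight have not moved and the gripper is clear.

```bash
python3 -c "
from plant import arm
print(arm.finish_job())"
```

```text
the job is handed in; nothing more can be done
None
```

I pushed the rail until its pencil line lay over the board's right-hand edge (within about 0.5 mm, rail square), backed the gripper clear and handed the job in at about 7 s; the hand-in returned no verdict, and the slip and weight look unmoved in the last picture.

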